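Snap a movement carrier into the timing stand

TASK

Clip the movement carrier into the timing stand for its rate test: lay it, movement upward, along the stand's bed on its two spring clips, then press its thumb pads down gently, until both ends have snapped in under their clips and it lies flat on the bed. Do not press on the open movement, and leave the tweezers, the loupe and the brass box where they are.

Things in the scene. Friction and masses are not known exactly. Their poses are not given: they have to be found in the camera images.
- carrier: Movement carrier, loose: flat aluminium bar, 12 mm thick, body 44 mm wide (x) and 108 mm long (y), 0.17 kg. Origin: centre of its underside, z up; starts flat on the counter, movement up. Hold it by its bare long sides beside the movement. Past y = +-54 mm it ends in tongues, to y = +-69 mm, whose sides are chamfered 45 degrees above and below to a wedge edge at x = +-15 mm, z = 6 mm. Either end may go to either clip.
- movement: Open watch movement, 28 mm diameter, z = 14 to 19 mm of the carrier, on a brass disc (37 mm diameter) at the carrier's middle under three small clamps (top z = 20 mm). Origin: centre of its underside. Must not be pressed (2 N spoils it).
- pad_a: Ribbed black rubber thumb pad fixed on top of the carrier's +y end, 34 mm (x) x 18 mm (y) x 4 mm. Origin: centre of its underside, at y = +38 mm, z = 12 mm of the carrier; its top is at z = 16 mm. About 8 to 15 N on it snaps that end in; more than 45 N is too hard.
- pad_b: The same thumb pad on the carrier's -y end, at y = -38 mm. The end whose pad is pressed goes down (13.5 mm), the carrier then slants about 6 degrees; the other end follows when its own pad is pressed.
- stand: Timing stand, fixed: grey foot plate 84 mm (x) x 140 mm (y) x 12 mm with a sleeve and clamp knob (on its -x side). Origin: centre of the plate's underside, on the counter; z up. The black head on its post is centred over this origin and runs along y, 62 mm wide (plus a signal socket on its +x side), 138 mm long with the clips at its ends.
- stand_axis (a point): Point on the stand's z axis 63 mm above the counter; axes as the stand's. The head's flat floor (bed, 110 mm long in y) lies within 5 mm above or below this point: the post is set to another height each time and its height is NOT reported; find it by touch or sight.
- cheeks (a point): Point 10 mm above stand_axis, as high above it as the cheeks' tops are above the bed. Cheeks: two walls along the bed, 74 mm long, inner faces 46.4 mm apart with lead-in chamfers, outsides 61 mm apart. Fingers holding the carrier's sides meet them before it is home: let it go on the clips (underside then 3.5 mm above the cheeks) and press it from above.
- clip_a1 (a joint): +x leaf of the U-shaped spring clip at the stand's +y end (y = 56 to 68 mm): steel leaf with a rolled bead along y, 8 mm diameter, bead centre at x = 13 mm, 11.8 mm above the bed; flared lip up to 18 mm above the bed. Value: leaf angle in rad, 0 standing free, grows as spread outward (about 0.17 as the wedge edge passes, 0.01 to 0.09 with the tongue home under the bead).
- clip_a2 (a joint): -x leaf of the same clip (bead at x = -13 mm). A carrier laid on the clips rests with its tongues' lower chamfers on the beads, underside 13.5 mm above the bed; pressed down, a tongue spreads both leaves 6 mm each until the beads snap onto its upper chamfers and hold that end on the bed.
- clip_b1 (a joint): +x leaf of the same kind of clip at the stand's -y end (y = -56 to -68 mm).
- clip_b2 (a joint): -x leaf of the clip at the stand's -y end.
- tweezers: Steel tweezers, 14 x 124 x 10 mm, lying on the counter; bystander, not to be moved. Origin: centre of its underside.
- loupe: Black eye loupe, 30 mm diameter, 31 mm high, standing on the counter; bystander, not to be moved. Origin: centre of its underside.
- brass_box: Round brass parts box, 45 mm diameter, 23 mm high, on the counter; bystander, not to be moved. Origin: centre of its underside.

How it is judged:
At the end, for the whole second after the job is handed in: The carrier lies at rest, movement up, centred on the stand (within 5 mm), along its bed (within 0.06 rad) and level (within 0.03 rad), its underside 55 to 69 mm above the counter, with all four clip leaves closed over its upper chamfers (each leaf angle 0.012 to 0.1 rad) (horizontal distance between carrier and stand below 0.005 m and angle between the y axis of carrier and the y axis of stand, either way round below 0.06 rad and angle between carrier's own z axis and vertical below 0.03 rad and height (world z) of carrier between 0.055 and 0.069 m and value of joint clip_a1 between 0.012 and 0.1 rad and value of joint clip_a2 between 0.012 and 0.1 rad and value of joint clip_b1 between 0.012 and 0.1 rad and value of joint clip_b2 between 0.012 and 0.1 rad and linear speed of carrier below 0.01 m/s); the robot touches nothing.
It fails at once if something presses on the open movement with more than 2 N (contact force between movement and anything else above 2 N).
It fails at once if a thumb pad is pressed with more than 45 N (contact force between any of pad_a, pad_b and anything else above 45 N).
It fails at once if the tweezers, the loupe or the brass box is moved by more than 20 mm (distance of any of tweezers, loupe, brass_box from where it was at the start of the episode above 0.02 m).
It also fails if it takes over 53 s, if anything falls off the work surface, if the arm or the gripper's body presses on something with over 40 N, if the wrist force passes 120 N, or if a joint passes its speed limit or range.

ROBOT

A 6-joint arm with a two-finger parallel gripper is mounted at the origin on a cart in front of the work surface, level with it; the furniture and walls round the work are solid. World frame = base frame: x ahead of the robot, y to its left, z up, the work surface at z = 0. Lengths are in m, angles in rad, forces in N, time in s.
With the tool pointing down it reaches from about 0.275 to 0.85 m from the base axis. Payload 5.2 kg.
Tool frame: the origin (TCP) lies at the very end of the fingers, on their centre line; the grasp point (between the pads) lies 19 mm behind it (arm.grip_depth is the distance from the TCP to the grasp point, in m); z points along the fingers, y is the line along which they close (so a half turn about z gives the same grasp; the last joint's range is limited). The gripper opens to 85 mm and grips with 20 to 120 N. Pads are 22 mm wide; open, the fingers measure 114 mm over their backs; the gripper's body (76 mm by 85 mm) begins 54 mm behind the grasp point. The pads swing forward as they close: fully open they stand 13 mm farther back than shut.
Start: joints at [-1.303, 0.259, 1.535, -0, 1.348, -0.203], TCP at [0.25, -0.49, 0.231] pointing down, gripper open.
Joint ranges: [-3.14, 3.14], [-0.91, 2.08], [0.19, 2.58], [-1.22, 4.36], [0.22, 2.71], [-3.12, 3.12]. Speed limits (rad/s): [2.57, 2.57, 3.14, 3.14, 3.14, 3.14].

INTERFACE

Orientations are given as a unit quaternion [x, y, z, w].
In Python, from workcell import arm gives the robot as it stands.
- The arm moves only by the shell command python3 -m handwheel 'ROWS' [FORCE]. ROWS is JSON, a list of rows, each a list of 7 numbers: the gripper command: -1 is fully open, 1 is shut, values between are in proportion, then the shift along the tool's x, y, z each as a share of 0.02 m, from -1 to 1, then the turn, a rotation vector about the tool's x, y, z each as a share of 0.1 rad, from -1 to 1. A call has 1 to 8 rows; each row shifts and turns the commanded pose from where the row before left it, along the tool's axes as they then stand; what a row does not reach is not made up. A row lasts 1/10 s, in which the tool goes at most 50 mm and 8.59 degrees, less where a joint would pass 70% of its speed; a pose out of reach is approached as far as the arm can. A call with a number of a shift or a turn outside -1 to 1 is refused whole. A call with a gripper value outside its range is refused whole. The fingers move at their own pace and stop on an object; FORCE is the grip in N (left out, the last holds). Time passes only in rows, so rows that do not move let the fingers close. It gives the time, the measured TCP pose, the force, the opening and the grip force at its end, in the units of the state.
- arm.observe(): the state, without advancing time (a new reading comes with each control period).
- arm.capture(name): name is "side" or "top" or "wrist"; returns a dict with "pixels" (420x560x3 uint8, red, green, blue), "camera_matrix" (3x3 intrinsics, pixels), "position" and "attitude" of the camera in the world. Camera axes: x right, y up, looking along -z (the intrinsics and any distortion apply to the point x, -y, -z); pixel columns grow to the right and rows downward; lengths in m; the calibration is good to about 2 mm. A picture is of the moment at which its call begins. There is no depth.
- arm.job_done(): hands the job in; it is judged then, once.
The state is a dict: "time_s": time; "joint_pos": joint angles; "dq": joint speeds; "joint_torque": joint torques, N m; "position": TCP position; "tcp_rot": TCP orientation; "ft_force": force on the tool from outside, world axes, zero at the start; "moment": the same for the moment, N m; "grip_width": finger opening in m; "grasp_force": force on a finger pad.
Only numpy, scipy, OpenCV 4.12 (cv2) and the standard library are available. Lean on these libraries where they do the work, as an engineer would, in place of code of your own. Each camera call takes 0.05 s, during which the arm holds its last target. There are 200 camera calls.

## Working session

There is one attempt and no reset: what is moved stays moved. The work goes in short steps, Python scripts to look and compute and a shell command to move; the robot and the scene stay as the last step left them, time stands still between calls to the robot, and variables do not carry over. Pictures are saved under pics/ and viewed, at most 10 in all, crops included, and the job is handed in when it is done.

```bash
mkdir -p pics; ls; cat > h.py <<'E'
import numpy as np, cv2
from workcell import arm
from scipy.spatial.transform import Rotation as R
def rot(a):
    a=np.array(a); return R.from_quat(a).as_matrix() if a.shape==(4,) else a
def cap(n,f=None):
    c=arm.capture(n)
    c['R']=rot(c['attitude']); c['K']=np.array(c['camera_matrix']); c['p']=np.array(c['position'])
    c['bgr']=np.ascontiguousarray(np.array(c['pixels'])[:,:,::-1])
    if f: cv2.imwrite('pics/'+f,c['bgr']); np.savez('pics/'+f+'.npz',R=c['R'],K=c['K'],p=c['p'])
    return c
def ray(c,uv,z):
    d=np.linalg.inv(c['K'])@np.array([uv[0],uv[1],1.]); d=c['R']@np.array([d[0],-d[1],-d[2]])
    return c['p']+d*(z-c['p'][2])/d[2]
def proj(c,P):
    q=c['R'].T@(np.array(P)-c['p']); q=c['K']@np.array([q[0],-q[1],-q[2]]); return q[:2]/q[2]
E
python3 - <<'E'
from h import *
for n in('top','side'):
    c=cap(n,n+'0.png'); print(n,{k:v for k,v in c.items() if k not in('pixels','bgr','R','K','p')})
print(arm.observe())
E
```

```text
pics
top {'camera_matrix': array([[491.84071425,   0.        , 278.76409094],
       [  0.        , 491.84071425, 205.11496557],
       [  0.        ,   0.        ,   1.        ]]), 'position': array([0.44028108, 0.27968042, 1.0683515 ]), 'attitude': array([ 0.01083575, -0.02503131, -0.69944097,  0.71416969])}
side {'camera_matrix': array([[538.67623635,   0.        , 279.44727444],
       [  0.        , 538.67623635, 203.35821536],
       [  0.        ,   0.        ,   1.        ]]), 'position': array([0.32361708, 0.89860637, 0.6245732 ]), 'attitude': array([-0.06419505,  0.41987976,  0.8977908 , -0.11641157])}
{'time_s': 0.1, 'joint_pos': array([-1.30282625e+00,  2.59284563e-01,  1.53593551e+00, -1.04449518e-05,
        1.34802781e+00, -2.02865157e-01]), 'dq': array([-0.00190221, -0.00174285, -0.0009735 , -0.00065741,  0.00071691,
        0.00043591]), 'joint_torque': array([ 1.78298982e-03, -4.46967673e+01, -2.91247666e+01, -3.78383379e-05,
        6.42596991e-03, -8.48394848e-06]), 'position': array([ 0.24935708, -0.48970434,  0.23056537]), 'tcp_rot': array([ 9.72416414e-01,  2.33250149e-01, -3.20258435e-05, -8.27008533e-04]), 'ft_force': array([-0.24480369,  0.22596932, -0.53246816]), 'moment': array([-0.00713091,  0.00783277, -0.00059667]), 'grasp_force': 0.0, 'grip_width': 0.08520927255589382}
```

View pics/top0.png

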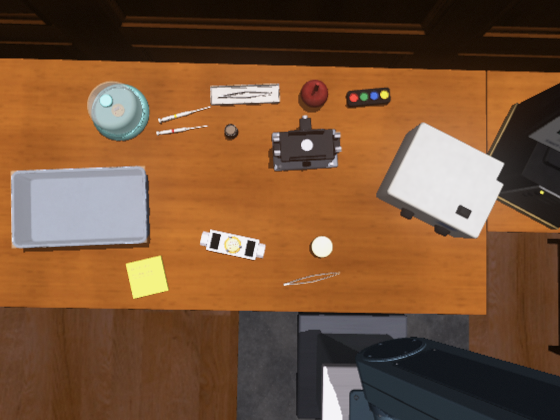

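View pics/side0.png

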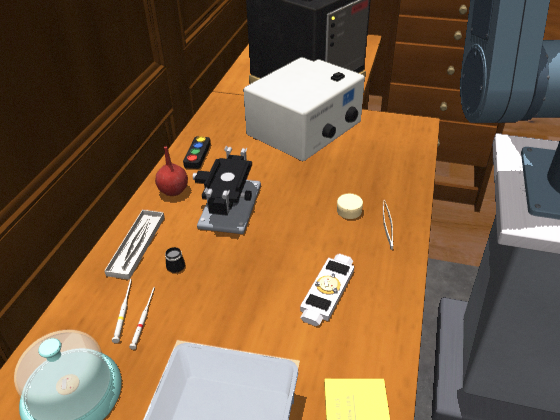

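The top view shows the carrier at about (233,244), long axis roughly horizontal. The stand head is at about (306,147) with clips at u≈277 and 337, the box at (321,247), the tweezers at (312,279) and the loupe at (231,131). The side view agrees.

```bash
python3 - <<'E'
from h import *
im=cv2.imread('pics/top0.png'); d=np.load('pics/top0.png.npz'); c={k:d[k] for k in d}
hsv=cv2.cvtColor(im,cv2.COLOR_BGR2HSV)
m=((hsv[:,:,1]<70)&(hsv[:,:,2]>120)).astype(np.uint8)
roi=np.zeros_like(m); roi[222:268,192:275]=1; 
ys,xs=np.nonzero(m&roi); r=cv2.minAreaRect(np.c_[xs,ys].astype(np.float32)); print('carrier',r)
b=cv2.boxPoints(r); P=np.array([ray(c,p,.008)[:2] for p in b]); print(P.round(4),P.mean(0), [np.linalg.norm(P[i]-P[i-1]).round(4) for i in range(4)])
m=(hsv[:,:,2]<60).astype(np.uint8); roi[:]=0; roi[125:180,265:345]=1
n,l,s,ce=cv2.connectedComponentsWithStats(m&roi)
for i in range(1,n):
  if s[i,4]>30: print(s[i],ce[i])
m=((hsv[:,:,1]<40)&(hsv[:,:,2]>170)&(roi>0)).astype(np.uint8)
n,l,s,ce=cv2.connectedComponentsWithStats(m)
for i in range(1,n):
  if s[i,4]>5: print('w',s[i],ce[i],ray(c,ce[i],.07))
for n_,p in(('box',(321,247)),('tw1',(284,285)),('tw2',(340,273)),('loupe',(231,131))): print(n_,ray(c,p,.015).round(3))
cv2.imwrite('pics/z.png',cv2.resize(im[100:270,190:360],None,fx=3.5,fy=3.5,interpolation=cv2.INTER_CUBIC))
E
```

```text
carrier ((232.30905151367188, 244.4071807861328), (64.7387924194336, 21.167573928833008), 11.888657569885254)
[[0.3985 0.4291]
 [0.443  0.421 ]
 [0.4171 0.2845]
 [0.3726 0.2929]] [0.40781167 0.35687025] [np.float64(0.1387), np.float64(0.0452), np.float64(0.139), np.float64(0.0453)]
[288 131  36   5 147] [305.08843537 132.93877551]
[282 155  44  12 187] [305.71122995 159.22459893]
w [273 133   6   3  14] [275.78571429 134.28571429] [0.63623245 0.26919303 0.07      ]
w [335 135   5   2  10] [337.  135.5] [0.63677907 0.14352087 0.07      ]
w [274 138   5   3  11] [275.90909091 138.63636364] [0.62725973 0.26875538 0.07      ]
w [301 139  12  12 109] [306.44036697 144.62385321] [0.61641123 0.20598568 0.07      ]
w [336 147   5   3  14] [338.14285714 148.07142857] [0.61084761 0.14080021 0.07      ]
w [274 151   6   2  11] [276.72727273 151.45454545] [0.600892   0.26653902 0.07      ]
w [328 157   9   9  41] [333.24390244 162.31707317] [0.58124684 0.15043354 0.07      ]
w [275 165   2   4   6] [275.33333333 166.5       ] [0.5699189  0.26874868 0.07      ]
box [0.406 0.167 0.015]
tw1 [0.324 0.244 0.015]
tw2 [0.352 0.125 0.015]
loupe [0.652 0.365 0.015]
```

View pics/z.png

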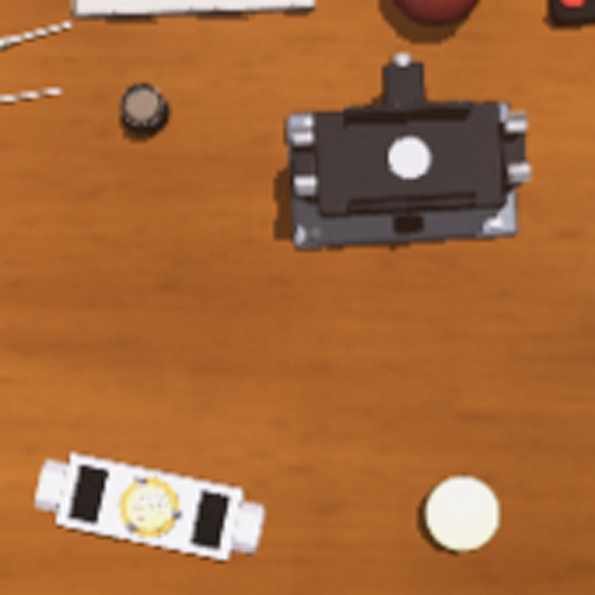

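The enlarged crop shows the carrier with black pads at either end. The stand head has bright clip beads at both ends, and its white disc is at the bed centre. Carrier: centre (0.408, 0.357), y axis yawed about −10.7°, sizes 139 × 45 mm against 138 × 44 expected. Next I turn the tool by 52°, then move along tool x.

```bash
H="python3 -m handwheel"
$H '[[-1,0,0,0,0,0,-1],[-1,0,0,0,0,0,-1],[-1,0,0,0,0,0,-1],[-1,0,0,0,0,0,-1],[-1,0,0,0,0,0,-1],[-1,0,0,0,0,0,-1],[-1,0,0,0,0,0,-1],[-1,0,0,0,0,0,-1]]'
$H '[[-1,0.5,0,0,0,0,-0.6],[-1,1,0,0,0,0,-0.5],[-1,1,0,0,0,0,0],[-1,1,0,0,0,0,0],[-1,1,0,0,0,0,0],[-1,1,0,0,0,0,0],[-1,1,0,0,0,0,0],[-1,1,0,0,0,0,0]]'
$H '[[-1,1,0,0,0,0,0],[-1,1,0,0,0,0,0],[-1,1,0,0,0,0,0],[-1,1,0,0,0,0,0],[-1,1,0,0,0,0,0],[-1,1,0,0,0,0,0],[-1,1,0,0,0,0,0],[-1,1,0,0,0,0,0]]'
$H '[[-1,1,0,0,0,0,0],[-1,1,0,0,0,0,0],[-1,1,0,0,0,0,0],[-1,1,0,0,0,0,0],[-1,1,0,0,0,0,0],[-1,1,0,0,0,0,0],[-1,1,0,0,0,0,0],[-1,1,0,0,0,0,0]]'
```

```text
time_s: 0.9
position: [0.2494, -0.4898, 0.2308]
tcp_rot: [0.804, 0.595, 0.0, -0.001]
ft_force: [-0.3, 0.0, 0.8]
grip_width: 0.0853
grasp_force: 0.0
time_s: 1.7
position: [0.2799, -0.342, 0.2311]
tcp_rot: [0.771, 0.637, 0.0, -0.0]
ft_force: [0.8, -0.2, -0.8]
grip_width: 0.0855
grasp_force: 0.0
time_s: 2.5
position: [0.3101, -0.1847, 0.2313]
tcp_rot: [0.771, 0.637, 0.0, 0.0]
ft_force: [0.0, -0.9, -0.3]
grip_width: 0.0854
grasp_force: 0.0
time_s: 3.3
position: [0.34, -0.0277, 0.2314]
tcp_rot: [0.771, 0.637, 0.0, 0.0]
ft_force: [-0.1, 0.4, 0.0]
grip_width: 0.0855
grasp_force: 0.0
```

```bash
H="python3 -m handwheel"
$H '[[-1,1,0,0,0,0,0],[-1,1,0,0,0,0,0],[-1,1,0,0,0,0,0],[-1,1,0,0,0,0,0],[-1,1,0,0,0,0,0],[-1,1,0,0,0,0,0],[-1,1,0,0,0,0,0],[-1,1,0,0,0,0,0]]'
$H '[[-1,1,0,0,0,0,0],[-1,1,0,0,0,0,0],[-1,1,0,0.5,0,0,0],[-1,1,0,0.5,0,0,0],[-1,1,0,0.5,0,0,0],[-1,1,0,0.5,0,0,0],[-1,1,0,0.5,0,0,0],[-1,1,0,0.5,0,0,0]]'
$H '[[-1,1,0,0,0,0,0],[-1,1,0,0,0,0,0],[-1,0.7,-0.25,0,0,0,0],[-1,0,0,0,0,0,0],[-1,0,0,0,0,0,0]]'
python3 - <<'E'
from h import *
c=cap('wrist','w1.png'); o=arm.observe(); print(o['position'],o['tcp_rot'],c['p'],c['R'],c['K'][0])
E
```

```text
time_s: 4.1
position: [0.37, 0.1294, 0.2313]
tcp_rot: [0.771, 0.637, 0.0, 0.0]
ft_force: [0.4, -1.2, 0.7]
grip_width: 0.0857
grasp_force: 0.0
time_s: 4.9
position: [0.4001, 0.2864, 0.171]
tcp_rot: [0.771, 0.637, 0.0, 0.0]
ft_force: [0.6, -0.3, 0.5]
grip_width: 0.0854
grasp_force: 0.0
time_s: 5.4
position: [0.4052, 0.339, 0.1712]
tcp_rot: [0.771, 0.637, -0.0, 0.0]
ft_force: [0.0, -1.4, -0.2]
grip_width: 0.085
grasp_force: 0.0
[0.40542421 0.33871853 0.17128646] [ 7.70841007e-01  6.37027496e-01 -3.12909180e-04  1.14104191e-04] [0.41652199 0.40696393 0.31317386] [[ 9.82349407e-01  1.79693477e-01  5.19605323e-02]
 [-1.87054279e-01  9.44548800e-01  2.69885645e-01]
 [-5.82568502e-04 -2.74841443e-01  9.61489387e-01]] [292.49894103   0.         281.14332892]
```

View pics/w1.png

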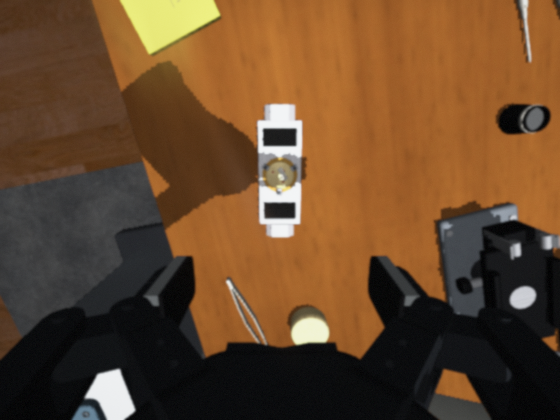

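The wrist view shows the carrier centred at about (280,173) and aligned with the tool, its pads at (280,137) and (280,210). The stand is at right.

```bash
python3 - <<'E'
from h import *
im=cv2.imread('pics/w1.png'); d=np.load('pics/w1.png.npz'); c={k:d[k] for k in d}
g=im.max(2)<60; m=np.zeros(g.shape,np.uint8); m[124:222,260:300]=g[124:222,260:300]
n,l,s,ce=cv2.connectedComponentsWithStats(m)
P=[ray(c,ce[i],.016) for i in range(1,n) if s[i,4]>150]; print(P, np.linalg.norm(P[0]-P[1]))
ctr=(P[0]+P[1])/2; v=P[0]-P[1]; print(ctr, np.degrees(np.arctan2(-v[0],v[1])))
o=arm.observe(); T=R.from_quat(o['tcp_rot']).as_matrix(); print('tool delta',T.T@(ctr-o['position']), 'tool y ang',np.degrees(np.arctan2(T[1,1],T[0,1])))
E
```

```text
[array([0.41215652, 0.39608162, 0.016     ]), array([0.39832933, 0.32202403, 0.016     ])] 0.07533736040511135
[0.40524292 0.35905282 0.016     ] -10.575847643622323
tool delta [ 0.02003351 -0.00397427  0.1552748 ] tool y ang -10.858953146372478
```

```bash
H="python3 -m handwheel"
$H '[[-1,0.97,-0.15,0.5,0,0,0],[-1,0,0,1,0,0,0],[-1,0,0,1,0,0,0],[-1,0,0,1,0,0,0],[-1,0,0,1,0,0,0],[-1,0,0,1,0,0,0],[-1,0,0,1,0,0,0],[-1,0,0,1,0,0,0]]'
$H '[[-1,0,0,0.7,0,0,0],[-0.4,0,0,0.25,0,0,0],[-0.1,0,0,0,0,0,0],[0.2,0,0,0,0,0,0],[0.4,0,0,0,0,0,0],[0.4,0,0,0,0,0,0],[0.4,0,0,0,0,0,0]]' 40
```

```text
time_s: 6.25
position: [0.4069, 0.3578, 0.0209]
tcp_rot: [0.771, 0.636, 0.0, 0.0]
ft_force: [-0.4, 0.5, 0.1]
grip_width: 0.0855
grasp_force: 0.0
time_s: 6.95
position: [0.4075, 0.359, 0.0034]
tcp_rot: [0.771, 0.637, 0.001, 0.0]
ft_force: [-0.2, -2.1, 6.2]
grip_width: 0.0426
grasp_force: 41.6
```

```bash
H="python3 -m handwheel"
$H '[[0.4,0,0,-0.5,0,0,0],[0.4,0,0,-1,0,0,0],[0.4,0,0,-1,0,0,0],[0.4,0,0,-1,0,0,0],[0.4,0,0,-1,0,0,0],[0.4,0,0,-1,0,0,-0.87],[0.4,0,0,-1,0,0,-0.87],[0.4,0,0,-1,0,0,-0.87]]'
$H '[[0.4,-0.98,0.35,-1,0,0,0],[0.4,-0.98,0.35,-1,0,0,0],[0.4,-0.98,0.35,-0.4,0,0,0],[0.4,-0.98,0.35,0,0,0,0],[0.4,-0.98,0.35,0,0,0,0],[0.4,-0.98,0.35,0,0,0,0],[0.4,-0.98,0.35,0,0,0,0],[0.4,-0.98,0.35,0,0,0,0]]'
$H '[[0.4,-0.98,0.35,0,0,0,0],[0.4,-0.98,0.35,0,0,0,0],[0.4,-0.98,0.35,0,0,0,0],[0.4,0,0,0,0,0,0],[0.4,0,0,0,0,0,0],[0.4,0,0,0,0,0,0]]'
python3 - <<'E'
from h import *
c=cap('wrist','w2.png'); o=arm.observe(); print(o['position'],o['tcp_rot'],o['grip_width'],o['ft_force'])
cap('top','top2.png')
E
```

```text
time_s: 7.75
position: [0.4062, 0.3586, 0.1534]
tcp_rot: [0.68, 0.733, -0.0, -0.0]
ft_force: [-0.5, -0.2, -1.5]
grip_width: 0.0427
grasp_force: 41.2
time_s: 8.55
position: [0.4735, 0.2056, 0.2005]
tcp_rot: [0.682, 0.732, -0.0, -0.0]
ft_force: [-0.0, -0.6, -2.8]
grip_width: 0.0427
grasp_force: 41.2
time_s: 9.15
position: [0.4982, 0.1498, 0.2004]
tcp_rot: [0.681, 0.732, -0.0, -0.0]
ft_force: [-0.2, 0.0, -2.3]
grip_width: 0.0428
grasp_force: 41.2
[0.49827529 0.14994613 0.20034937] [ 6.81264037e-01  7.32037728e-01 -8.76162893e-06 -2.76747994e-04] 0.042770157466720166 [-0.03871503 -0.19104354 -1.582128  ]
```

View pics/w2.png

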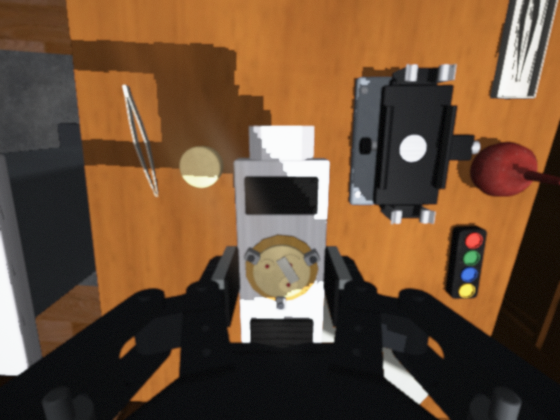

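The wrist view shows the held carrier, with its far pad at (282,196) and tongue at (281,142). The stand's disc is at (413,148), clip leaves at about (412,73), (447,72), (397,215) and (428,215), and the socket points to +x.

```bash
cat > m.py <<'E'
from h import *
def load(f):
    d=np.load('pics/'+f+'.npz'); c={k:d[k] for k in d}; c['bgr']=cv2.imread('pics/'+f); return c
def blobs(c,mask,roi,amin):
    u0,u1,v0,v1=roi; m=np.zeros(mask.shape,np.uint8); m[v0:v1,u0:u1]=mask[v0:v1,u0:u1]
    n,l,s,ce=cv2.connectedComponentsWithStats(m); return [(s[i],ce[i]) for i in range(1,n) if s[i,4]>=amin]
def tri(c1,p1,c2,p2):
    a,b=c1['p'],c2['p']; d=ray(c1,p1,0)-a; e=ray(c2,p2,0)-b
    s,t=np.linalg.lstsq(np.c_[d,-e],b-a,rcond=None)[0]; A=a+s*d; B=b+t*e; return (A+B)/2,np.linalg.norm(A-B)
E
python3 - <<'E'
from m import *
w=load('w2.png'); t=load('top0.png'); o=arm.observe(); T=R.from_quat(o['tcp_rot']).as_matrix(); p=o['position']
hw=cv2.cvtColor(w['bgr'],cv2.COLOR_BGR2HSV); 
br=(hw[:,:,1]<60)&(hw[:,:,2]>110)
for s,ce in blobs(w,br,(345,480,55,235),12): print('bright',s,ce.round(1),ray(w,ce,.075).round(4))
disc=[ce for s,ce in blobs(w,br,(390,435,125,170),200)][0]
print('disc tri',tri(w,disc,t,(306.44,144.62)), ray(w,disc,.064))
dk=w['bgr'].max(2)<50
for s,ce in blobs(w,dk,(238,326,165,225),500):
  P=ray(w,ce,p[2]-.0034+.016); print('pad',s,ce,T.T@(P-p))
m=np.zeros(dk.shape,np.uint8); m[100:220,360:460]=dk[100:220,360:460]
# head dark edges
n,l,s,_=cv2.connectedComponentsWithStats(m); i=1+np.argmax(s[1:,4]); print('head',s[i])
ys,xs=np.nonzero(l==i)
for side,f in(('L',np.min),('R',np.max)):
  r=np.array([(f(xs[ys==y]),y) for y in range(100,200,2) if (ys==y).any()]); print(side,r[:,0].tolist())
E
```

```text
bright [405  64  13  18 199] [411.1  72.7] [0.597  0.2686 0.075 ]
bright [439  64  17  18 246] [446.8  72.2] [0.6268 0.2712 0.075 ]
bright [357  77  14  20 154] [362.5  84.8] [0.5578 0.2563 0.075 ]
bright [399 134  28  29 621] [412.5 147.9] [0.6103 0.2075 0.075 ]
bright [471 141   9  13  88] [475.4 147.2] [0.6664 0.2121 0.075 ]
bright [373 143   3   5  13] [374.  144.7] [0.5754 0.2077 0.075 ]
bright [350 184  23  21 277] [358.5 196.7] [0.5684 0.1593 0.075 ]
bright [420 209  15  14 168] [427.3 216.2] [0.6369 0.1449 0.075 ]
bright [391 210  11  14 132] [396.  216.4] [0.6071 0.1427 0.075 ]
disc tri (array([0.61871966, 0.20583407, 0.05630227]), np.float64(0.0017250126407731966)) [0.61516147 0.20701184 0.064     ]
pad [ 248  177   69   37 2241] [284.69120928 194.48192771] [ 0.03868268 -0.0003594  -0.01258928]
head [ 373  100   87  117 6251]
L [381, 381, 380, 380, 380, 380, 380, 380, 379, 379, 379, 379, 379, 379, 378, 378, 378, 378, 378, 378, 377, 378, 378, 378, 377, 377, 377, 376, 376, 376, 376, 376, 376, 375, 375, 375, 375, 375, 375, 374, 374, 374, 374, 374, 374, 374, 373, 373, 373, 373]
R [449, 449, 449, 451, 455, 454, 454, 454, 453, 453, 453, 453, 452, 452, 452, 451, 451, 451, 459, 459, 459, 459, 459, 459, 459, 459, 459, 459, 459, 459, 447, 447, 446, 446, 446, 445, 445, 445, 444, 444, 444, 444, 443, 443, 438, 436, 436, 436, 435, 435]
```

```bash
python3 - <<'E'
from m import *
w=load('w2.png'); t=load('top0.png')
for n,a,b in(('L',(381,100),(373,198)),('Rm',(454.5,110),(443,186))):
  A,B=ray(w,a,.070),ray(w,b,.070); v=A-B; print(n,A.round(4),B.round(4),np.degrees(np.arctan2(-v[0],v[1])))
# top view beads at z .075
for n,u in(('top',[(275.8,135.5),(276.5,152),(337,135),(338,148.3)]),): 
  P=np.array([ray(t,q,.075) for q in u]); print(P.round(4)); a=P[:2].mean(0);b=P[2:].mean(0); print((a+b)/2,np.degrees(np.arctan2(-(a-b)[0],(a-b)[1])))
print(ray(t,(306.44,144.62),.060))
E
```

```text
L [0.577 0.246 0.07 ] [0.5839 0.1579 0.07  ] 4.506837768143298
Rm [0.6431 0.2424 0.07  ] [0.6482 0.1743 0.07  ] 4.282712167111222
[[0.6328 0.2692 0.075 ]
 [0.599  0.267  0.075 ]
 [0.6368 0.1442 0.075 ]
 [0.6095 0.1418 0.075 ]]
[0.61951482 0.20555194 0.075     ] 3.344958725470919
[0.61818345 0.20524841 0.06      ]
```

```bash
H="python3 -m handwheel"
$H '[[0.4,0.34,0.88,0,0,0,-0.05],[0.4,0.34,0.88,0,0,0,0],[0.4,0.34,0.88,0,0,0,0],[0.4,0.34,0.88,0,0,0,0],[0.4,0.34,0.88,0,0,0,0],[0.4,0.34,0.88,0.5,0,0,0],[0.4,0.33,0.87,1,0,0,0],[0.4,0,0,1,0,0,0]]'
$H '[[0.4,0,0,1,0,0,0],[0.4,0,0,1,0,0,0],[0.4,0,0,0,0,0,0],[0.4,0,0,0,0,0,0],[0.4,0,0,0,0,0,0]]'
python3 - <<'E'
from h import *
c=cap('wrist','w3.png'); o=arm.observe(); print(o['position'],o['tcp_rot'],o['grip_width'],o['ft_force'])
c=cap('side','side3.png'); im=c['bgr']; u,v=proj(c,[.617,.206,.1]).astype(int); print(u,v)
b=np.hstack([cv2.imread('pics/w3.png')[0:300,140:440],cv2.resize(im[v-75:v+75,u-75:u+75],(300,300),interpolation=cv2.INTER_CUBIC)])
cv2.imwrite('pics/c3.png',b); cap('top','top3.png')
E
```

```text
time_s: 10.05
position: [0.6198, 0.2074, 0.1498]
tcp_rot: [0.679, 0.734, 0.001, 0.001]
ft_force: [-0.1, -1.0, -2.2]
grip_width: 0.0425
grasp_force: 41.3
time_s: 10.55
position: [0.6187, 0.2062, 0.1118]
tcp_rot: [0.68, 0.734, 0.001, 0.001]
ft_force: [-0.2, 1.3, -1.1]
grip_width: 0.0425
grasp_force: 41.3
[0.61882317 0.20605491 0.11197864] [0.67962786 0.73355582 0.00107983 0.00081575] 0.0426570197756626 [-0.14754252 -0.60071722 -1.65246957]
225 160
```

View pics/c3.png

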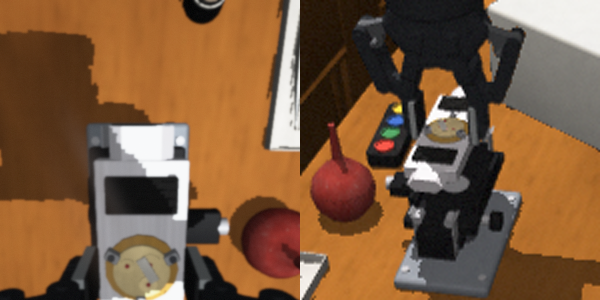

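The carrier sits above the head, aligned. The wrist crop shows the foot plate's +y edge at v≈125, between full-image u≈228 and 329, with the tongue centred near u≈281. I'll use the plate edge to check the centring.

```bash
python3 - <<'E'
from m import *
w=load('w3.png'); o=arm.observe(); T=R.from_quat(o['tcp_rot']).as_matrix(); p=o['position']
im=w['bgr'].astype(int); 
# orange vs grey boundary
sat=cv2.cvtColor(w['bgr'],cv2.COLOR_BGR2HSV)[:,:,1]
g=(sat<110)
for v in (129,133,137,141,145): 
  xs=np.nonzero(g[v,215:345])[0]+215; print(v,xs.min(),xs.max())
for u in (231,234,237,318,322,325): ys=np.nonzero(g[110:150,u])[0]+110; print(u,ys.min())
dk=w['bgr'].max(2)<50
for s,ce in blobs(w,dk,(240,325,165,225),500):
  P=ray(w,ce,p[2]-.0034+.016); print('pad',s,ce,T.T@(P-p))
A=[ray(w,(228,125),.012),ray(w,(329,125),.012)]; print(A,np.linalg.norm(A[0]-A[1]))
E
```

```text
129 226 329
133 226 328
137 226 328
141 226 328
145 226 328
231 123
234 123
237 123
318 123
322 123
325 123
pad [ 246  177   71   37 2513] [281.27019499 194.95105452] [ 0.03885573 -0.00179153 -0.01259577]
[array([0.56961474, 0.27171252, 0.012     ]), array([0.64967909, 0.27789948, 0.012     ])] 0.08030303747643826
```

```bash
H="python3 -m handwheel"
$H '[[0.4,-0.04,-0.04,0.5,0,0,0],[0.4,0,0,0.5,0,0,0],[0.4,0,0,0.25,0,0,0],[0.4,0,0,0,0,0,0]]'
$H '[[0.4,0,0,0.1,0,0,0],[0.4,0,0,0.05,0,0,0]]'
$H '[[0.4,0,0,0.1,0,0,0],[0.4,0,0,0.05,0,0,0]]'
```

```text
time_s: 11.1
position: [0.6163, 0.2052, 0.0839]
tcp_rot: [0.68, 0.733, -0.001, -0.001]
ft_force: [-0.7, 1.9, -2.6]
grip_width: 0.0425
grasp_force: 41.3
time_s: 11.3
position: [0.6171, 0.2052, 0.083]
tcp_rot: [0.68, 0.734, 0.0, -0.0]
ft_force: [-3.0, 2.8, 6.6]
grip_width: 0.0428
grasp_force: 42.2
time_s: 11.5
position: [0.618, 0.2053, 0.0815]
tcp_rot: [0.68, 0.734, 0.001, 0.001]
ft_force: [-4.0, 0.9, 12.6]
grip_width: 0.0427
grasp_force: 42.7
```

```bash
python3 - <<'E'
from h import *
o=arm.observe(); print(o['position'],o['ft_force'],o['moment'])
c=cap('side','side4.png'); u,v=proj(c,[.617,.206,.08]).astype(int); w=cap('wrist','w4.png')['bgr']; t=cap('top','top4.png'); a,b=proj(t,[.617,.206,.08]).astype(int); print(u,v,a,b)
f=lambda i,u,v,h:cv2.resize(i[v-h:v+h,u-h:u+h],(400,400),interpolation=cv2.INTER_CUBIC)
cv2.imwrite('pics/c4.png',np.hstack([f(c['bgr'],u,v+10,55),f(w,281,160,90)]))
E
```

```text
[0.6179669  0.20529219 0.08154788] [-4.04932437  0.92059539 12.5937827 ] [0.25424046 0.63936019 0.03953727]
226 170 306 143
```

View pics/c4.png

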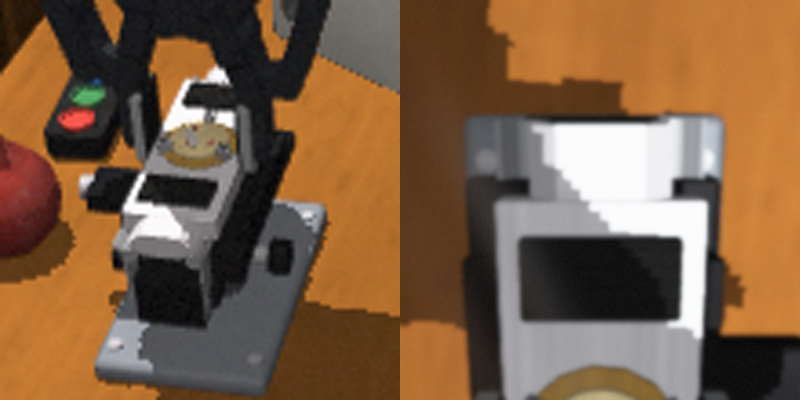

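The side crop (left) shows the +y tongue sitting between its clip leaves. In the wrist crop (right) the head centre is about 2 mm to −x of the carrier. The −4 N in x agrees, so I'll shift to −x.

```bash
H="python3 -m handwheel"
$H '[[0.4,0,-0.06,-0.05,0,0,0],[0.4,0,-0.06,0,0,0,0],[0.4,0,0,0,0,0,0]]'
$H '[[0.4,0,-0.04,0,0,0,0],[0.4,0,0,0.05,0,0,0],[0.4,0,0,0,0,0,0]]'
```

```text
time_s: 11.95
position: [0.6161, 0.2051, 0.0818]
tcp_rot: [0.68, 0.733, 0.002, 0.001]
ft_force: [0.3, 2.6, 5.9]
grip_width: 0.0426
grasp_force: 42.2
time_s: 12.25
position: [0.6161, 0.2051, 0.0816]
tcp_rot: [0.68, 0.733, 0.002, 0.002]
ft_force: [0.5, 2.9, 9.9]
grip_width: 0.0429
grasp_force: 42.5
```

```bash
H="python3 -m handwheel"
$H '[[0.2,0,0,-0.03,0,0,0],[-0.2,0,0,0,0,0,0],[-0.5,0,0,0,0,0,0],[-0.7,0,0,0,0,0,0],[-0.7,0,0,-0.3,0,0,0],[-0.7,0,0,-1,0,0,0],[-0.7,0,0,-1,0,0,0],[-0.7,0,0,-1,0,0,0]]'
$H '[[-0.5,0,0,-0.5,0,0,0],[0,0,0,0,0,0,0],[0.5,0,0,0,0,0,0],[1,0,0,0,0,0,0]]'
python3 - <<'E'
from h import *
o=arm.observe(); print(o['position'],o['ft_force'],o['grip_width'])
c=cap('side','side5.png'); u,v=proj(c,[.617,.206,.08]).astype(int); w=cap('wrist','w5.png')['bgr']
cv2.imwrite('pics/c5.png',np.hstack([cv2.resize(c['bgr'][v-45:v+65,u-55:u+55],(400,400),interpolation=cv2.INTER_CUBIC),cv2.resize(w[60:360,130:430],(400,400))]))
E
```

```text
time_s: 13.05
position: [0.6139, 0.2044, 0.1466]
tcp_rot: [0.68, 0.733, -0.0, -0.0]
ft_force: [1.4, 0.1, 0.8]
grip_width: 0.0724
grasp_force: 0.0
time_s: 13.45
position: [0.6132, 0.2044, 0.1545]
tcp_rot: [0.68, 0.733, -0.001, -0.001]
ft_force: [0.6, 0.3, -0.9]
grip_width: 0.0207
grasp_force: 0.0
[0.6132088  0.20438047 0.15449502] [ 0.58075033  0.33416843 -0.90001155] 0.020731255991698574
```

View pics/c5.png

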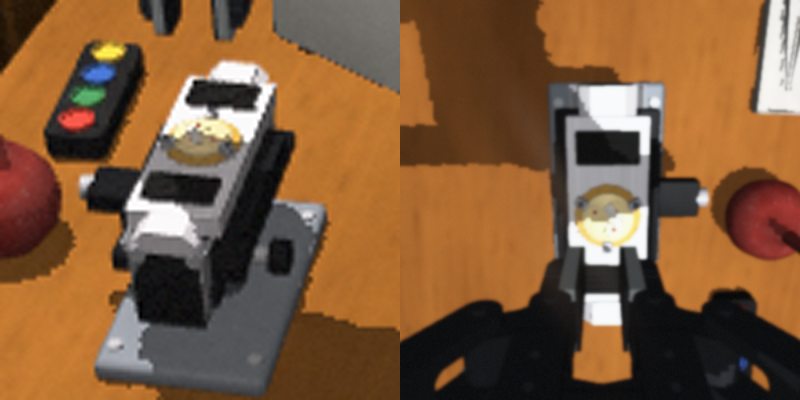

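Both views show the carrier lying level on all four clip leaves, centred, with its y aligned. Now I press the +y pad with the fingers shut.

```bash
H="python3 -m handwheel"
$H '[[1,1,0.08,0,0,0,0],[1,1,0,0,0,0,0],[1,0.08,0,0.9,0,0,0],[1,0,0,0.9,0,0,0],[1,0,0,0.5,0,0,0],[1,0,0,0,0,0,0],[1,0,0,0,0,0,0]]'
$H '[[1,0,0,0.1,0,0,0],[1,0,0,0.1,0,0,0]]'
$H '[[1,0,0,0.1,0,0,0],[1,0,0,0.1,0,0,0]]'
```

```text
time_s: 14.25
position: [0.6126, 0.246, 0.1099]
tcp_rot: [0.68, 0.733, -0.0, -0.0]
ft_force: [1.3, -0.5, 0.5]
grip_width: 0.0002
grasp_force: 0.0
time_s: 14.45
position: [0.6131, 0.2462, 0.1069]
tcp_rot: [0.68, 0.733, 0.001, 0.001]
ft_force: [-0.2, 0.1, -0.2]
grip_width: -0.0002
grasp_force: 0.0
time_s: 14.65
position: [0.6126, 0.2461, 0.1021]
tcp_rot: [0.68, 0.733, 0.0, 0.0]
ft_force: [0.2, 0.2, -0.2]
grip_width: -0.0002
grasp_force: 0.0
```

```bash
H="python3 -m handwheel"
for i in 1 ; do $H '[[1,0,0,0.1,0,0,0],[1,0,0,0.1,0,0,0],[1,0,0,0,0,0,0]]'; done
$H '[[1,0,0,0.1,0,0,0],[1,0,0,0,0,0,0]]'
$H '[[1,0,0,0.1,0,0,0],[1,0,0,0,0,0,0]]'
```

```text
time_s: 14.95
position: [0.6122, 0.2461, 0.0975]
tcp_rot: [0.68, 0.733, -0.0, -0.0]
ft_force: [0.5, -0.0, 0.3]
grip_width: -0.0001
grasp_force: 0.0
time_s: 15.15
position: [0.6126, 0.2462, 0.0959]
tcp_rot: [0.68, 0.733, 0.0, 0.0]
ft_force: [-0.4, 0.9, -0.5]
grip_width: -0.0003
grasp_force: 0.1
time_s: 15.35
position: [0.613, 0.2464, 0.0948]
tcp_rot: [0.68, 0.733, 0.001, 0.0]
ft_force: [0.3, 0.5, 5.4]
grip_width: 0.0003
grasp_force: 2.2
```

Contact is at about 0.095, where the pad top was expected. I keep pressing in small steps.

```bash
H="python3 -m handwheel"
$H '[[1,0,0,0.1,0,0,0],[1,0,0,0,0,0,0]]'
$H '[[1,0,0,0.1,0,0,0],[1,0,0,0,0,0,0]]'
$H '[[1,0,0,0.1,0,0,0],[1,0,0,0,0,0,0]]'
```

```text
time_s: 15.55
position: [0.6134, 0.2466, 0.0935]
tcp_rot: [0.68, 0.733, 0.001, 0.001]
ft_force: [-0.3, 0.2, 7.5]
grip_width: -0.0001
grasp_force: 3.8
time_s: 15.75
position: [0.6137, 0.2467, 0.092]
tcp_rot: [0.68, 0.733, 0.002, 0.001]
ft_force: [-0.8, 0.9, 8.5]
grip_width: 0.0003
grasp_force: 4.6
time_s: 15.95
position: [0.6124, 0.2462, 0.088]
tcp_rot: [0.68, 0.733, 0.0, 0.0]
ft_force: [-0.3, 0.2, 0.2]
grip_width: 0.0001
grasp_force: 0.0
```

```bash
H="python3 -m handwheel"
$H '[[1,0,0,0.1,0,0,0],[1,0,0,0.1,0,0,0],[1,0,0,0,0,0,0]]'
$H '[[1,0,0,0.1,0,0,0],[1,0,0,0,0,0,0]]'
$H '[[1,0,0,0.1,0,0,0],[1,0,0,0,0,0,0]]'
```

```text
time_s: 16.25
position: [0.6126, 0.246, 0.085]
tcp_rot: [0.68, 0.734, 0.0, 0.0]
ft_force: [-2.9, -0.8, 9.5]
grip_width: -0.0001
grasp_force: 4.5
time_s: 16.45
position: [0.6127, 0.2459, 0.0846]
tcp_rot: [0.68, 0.734, 0.0, 0.001]
ft_force: [-7.4, -2.7, 17.8]
grip_width: -0.0002
grasp_force: 8.5
time_s: 16.65
position: [0.6128, 0.2457, 0.0842]
tcp_rot: [0.68, 0.734, 0.001, 0.001]
ft_force: [-9.3, -3.5, 25.5]
grip_width: -0.0001
grasp_force: 12.7
```

```bash
H="python3 -m handwheel"
$H '[[1,0,0,-1,0,0,0],[1,0,0,-1,0,0,0],[1,0,0,-0.3,0,0,0],[1,-1,0.05,0,0,0,0],[1,-1,0.05,0,0,0,0],[1,-1,0,0,0,0,0],[1,-1,0,0,0,0,0],[1,-0.05,0,0,0,0,0]]'
$H '[[1,0,0,0.5,0,0,0],[1,0,0,0.5,0,0,0],[1,0,0,0,0,0,0],[1,0,0,0,0,0,0]]'
python3 - <<'E'
from h import *
o=arm.observe(); print(o['position'],o['ft_force'])
E
```

```text
time_s: 17.45
position: [0.6204, 0.1632, 0.1247]
tcp_rot: [0.681, 0.733, -0.001, -0.0]
ft_force: [-0.3, -0.4, -0.7]
grip_width: 0.0002
grasp_force: 0.0
time_s: 17.85
position: [0.6199, 0.1663, 0.1049]
tcp_rot: [0.679, 0.734, -0.001, -0.001]
ft_force: [0.6, 0.7, -0.0]
grip_width: -0.0002
grasp_force: 0.0
[0.61989052 0.16632125 0.10485961] [ 0.6426547   0.6655649  -0.01847461]
```

```bash
H="python3 -m handwheel"
$H '[[1,-0.05,0,0.15,0,0,0],[1,0,0,0.1,0,0,0],[1,0,0,0,0,0,0]]'
$H '[[1,0,0,0.1,0,0,0],[1,0,0,0.1,0,0,0],[1,0,0,0,0,0,0]]'
$H '[[1,0,0,0.1,0,0,0],[1,0,0,0,0,0,0]]'
$H '[[1,0,0,0.1,0,0,0],[1,0,0,0,0,0,0]]'
```

```text
time_s: 18.15
position: [0.6205, 0.1646, 0.1007]
tcp_rot: [0.68, 0.734, -0.0, -0.0]
ft_force: [-0.5, -0.3, -0.6]
grip_width: -0.0003
grasp_force: 0.0
time_s: 18.45
position: [0.6205, 0.1645, 0.0966]
tcp_rot: [0.68, 0.733, -0.0, -0.0]
ft_force: [0.0, -0.3, 0.3]
grip_width: 0.0002
grasp_force: 0.0
time_s: 18.65
position: [0.6205, 0.1645, 0.0946]
tcp_rot: [0.68, 0.733, -0.0, -0.0]
ft_force: [-0.7, -0.0, -0.3]
grip_width: 0.0002
grasp_force: 0.0
time_s: 18.85
position: [0.621, 0.1644, 0.0933]
tcp_rot: [0.68, 0.733, 0.0, 0.0]
ft_force: [-0.2, 0.0, 1.4]
grip_width: 0.0
grasp_force: 1.0
```

```bash
H="python3 -m handwheel"
$H '[[1,0,0,0.1,0,0,0],[1,0,0,0,0,0,0]]'
$H '[[1,0,0,0.1,0,0,0],[1,0,0,0,0,0,0]]'
$H '[[1,0,0,0.1,0,0,0],[1,0,0,0,0,0,0]]'
```

```text
time_s: 19.05
position: [0.6213, 0.1642, 0.0918]
tcp_rot: [0.68, 0.733, 0.0, 0.001]
ft_force: [0.3, -0.8, 4.2]
grip_width: -0.0001
grasp_force: 2.5
time_s: 19.25
position: [0.6217, 0.164, 0.0903]
tcp_rot: [0.68, 0.733, 0.001, 0.001]
ft_force: [-0.6, -2.3, 6.0]
grip_width: -0.0002
grasp_force: 3.4
time_s: 19.45
position: [0.6211, 0.1641, 0.0874]
tcp_rot: [0.68, 0.733, 0.0, 0.001]
ft_force: [0.9, -2.1, 1.2]
grip_width: 0.0001
grasp_force: 1.4
```

```bash
H="python3 -m handwheel"
$H '[[1,0,0,0.1,0,0,0],[1,0,0,0.1,0,0,0],[1,0,0,0,0,0,0]]'
$H '[[1,0,0,0.1,0,0,0],[1,0,0,0,0,0,0]]'
$H '[[1,0,0,0.1,0,0,0],[1,0,0,0,0,0,0]]'
```

```text
time_s: 19.75
position: [0.6203, 0.1648, 0.0826]
tcp_rot: [0.68, 0.733, -0.0, -0.0]
ft_force: [-0.0, -0.2, 2.9]
grip_width: -0.0
grasp_force: 1.4
time_s: 19.95
position: [0.6204, 0.1648, 0.0826]
tcp_rot: [0.68, 0.734, 0.0, 0.0]
ft_force: [-5.5, -1.0, 14.5]
grip_width: 0.0001
grasp_force: 6.7
time_s: 20.15
position: [0.6205, 0.1648, 0.0825]
tcp_rot: [0.68, 0.734, 0.0, 0.0]
ft_force: [-9.6, -2.6, 23.6]
grip_width: 0.0
grasp_force: 12.0
```

```bash
H="python3 -m handwheel"
$H '[[1,0,0,-1,0,0,0],[1,0,0,-1,0,0,0],[1,0,0,-1,0,0,0],[1,0,0,-1,0,0,0],[1,0,0,-1,0,0,0],[1,0,0,0,0,0,0],[1,0,0,0,0,0,0]]'
python3 - <<'E'
from h import *
o=arm.observe(); print(o['position'])
c=cap('side','side6.png'); u,v=proj(c,[.617,.206,.08]).astype(int); w=cap('wrist','w6.png')['bgr']
cv2.imwrite('pics/c6.png',np.hstack([cv2.resize(c['bgr'][v-45:v+65,u-55:u+55],(400,400),interpolation=cv2.INTER_CUBIC),cv2.resize(w[60:260,180:380],(400,400))]))
E
```

```text
time_s: 20.85
position: [0.6205, 0.1647, 0.1782]
tcp_rot: [0.68, 0.733, -0.0, -0.0]
ft_force: [0.4, 0.3, -0.2]
grip_width: 0.0003
grasp_force: 0.0
[0.62047919 0.16467573 0.1782423 ]
```

View pics/c6.png

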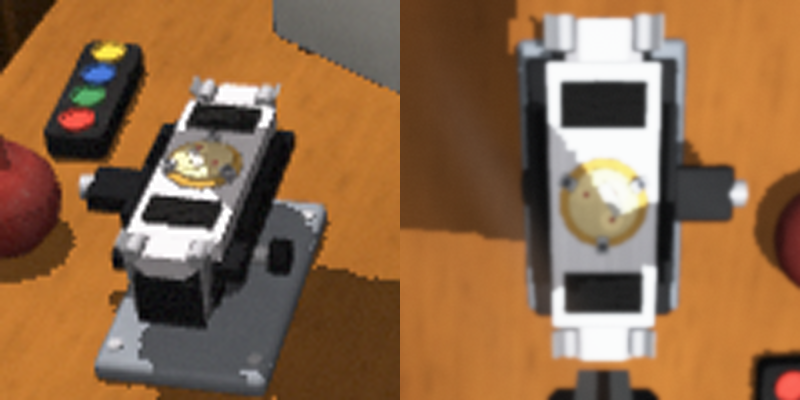

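Both views show all four beads closed over the tongues (wrist crop: (560,35), (650,35), (567,345), (645,345)), and the carrier flat between the cheeks.

```bash
python3 -c "
from workcell import arm
print(arm.job_done())"
```

```text
the job is handed in; nothing more can be done
None
```

The carrier is clipped into the timing stand, flat on the bed with all four clip leaves closed over its ends in the last pictures. The pads saw at most about 26 N, the arm ended clear of everything, and the job was handed in at about 21 s; no verdict came back.

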